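# Put the scraper back in the banding-wheel caddy and bring the lidded jar to the front

## Task

Pull the scraper out of its drying stand, slide its blade fully home into the slot of the wooden block on the turntable and let go of it. Then take the wooden grip of the turntable's upright handle, turn the table until the jar with the knobbed lid stands at the pointer of the fixed base, and hold it still there: finish with the gripper still gripping it. Leave the other things on the bench where they are.

Things in the scene. Friction and masses are not known exactly. Their poses are not given: they have to be found in the camera images.
- scraper (a point): Centre of the dark wooden handle of the scraper, which stands upright in the drying stand, blade down. Handle 22 mm thick (point x) by 76 mm wide (y) by 44 mm tall (z). Below it a steel blade 4 mm thick (x) by 60 mm wide (y) sticks down 36 mm, to 58 mm below this point. Loose, about 0.16 kg. Grip it across its 22 mm thickness, at its centre or higher.
- blade_edge (a point): Middle of the lower edge of the scraper's blade (axes as for the scraper).
- stand: Fixed wooden drying stand, 50 mm (x) by 100 mm (y) by 30 mm tall, with a slot 20 mm deep along y in its top that holds the scraper at the start; origin at the centre of its underside.
- slot (a point): Mouth centre of the slot in the top of the light wooden block on the turntable, 72 mm above the bench. Slot 8 mm wide (point x, radial), 66 mm long (point y, tangential), 40 mm deep, rims chamfered; either way round fits. Fully home, the scraper's wooden handle rests on the block: blade edge 36 mm below this point, scraper's centre 22 mm above it. Turns with the turntable.
- axis (a point): Turning axis, at the top of the turntable's aluminium disc (280 mm in diameter, top 30 mm above the bench). The disc turns without end; stiff bearing (0.15 N m), it stays where it is left. Fixed on it: jars, handle and, opposite the handle and 75 mm from the axis, the slot block (34 radial by 84 by 42 mm tall).
- wheel (a joint): Angle of the turntable (rad), growing anticlockwise seen from above; 0 or 2 pi: the lidded jar is exactly at the pointer. The start is always at least 0.8 rad from there.
- lidded_jar (a point): Centre of the white jar with a domed lid and knob, 62 mm in diameter, 65 mm tall, 85 mm from the axis; the only pot on the disc with a lid (three others are open, at most 55 mm tall). Seen from above it is 90 degrees anticlockwise from the handle and 90 degrees clockwise from the slot block.
- handle_grip (a point): Middle of the wooden grip of the turntable's upright handle: a vertical round grip 24 mm in diameter, 50 mm tall (from 130 to 180 mm above the bench) on a 12 mm steel rod, 110 mm from the axis. It spins freely on its rod. It stands higher than all else on the disc (the seated scraper reaches 116 mm above the bench).
- handle: The same wooden grip of the upright handle; origin at its middle. This is the part to hold.
- wheel_base: Fixed dark steel base of the turntable; origin on the turning axis at bench height. Its -x axis points to the pointer.
- pointer (a point): Tip of the pointer, a flat dark steel tongue 22 mm wide and 8 mm high that sticks out from under the disc on the robot's side; 190 mm from the axis.
- small_bowl: Bystander: white bowl, 124 mm in diameter, 50 mm tall; origin under its centre.
- mug: Bystander: white mug, 72 mm in diameter, 75 mm tall; origin under its centre.
- bat: Bystander: round plaster bat, 100 mm in diameter, 18 mm thick; origin under its centre.
- rib_tin: Bystander: flat metal tin 75 by 55 by 28 mm; origin under its centre.
- wax_bottle: Bystander: white bottle, 60 mm in diameter, 140 mm tall; origin under its centre.
- brush: Bystander: brush with wooden handle, 180 mm long, lying flat.

How it is judged:
By the outcome, as a careful person would: the job done as asked, in the order asked, and still so for the second after the job is handed in, while the arm keeps its last pose, push and grip.
It also fails if it takes over 64 s, if anything falls off the work surface, if the arm or the gripper's body presses on something with over 40 N, if the wrist force passes 120 N, or if a joint passes its speed limit or range.

## Robot

A 6-joint arm with a two-finger parallel gripper is mounted at the origin on the work surface. World frame = base frame: x ahead of the robot, y to its left, z up, the work surface at z = 0. Lengths are in m, angles in degrees, forces in N, time in s.
With the tool pointing down it reaches from about 0.25 to 0.725 m from the base axis. Payload 9.7 kg.
Tool frame: the origin (TCP) lies midway between the tips of the shut fingers; the grasp point (between the pads) lies 19 mm behind it; z points along the fingers, y is the line along which they close (so a half turn about z gives the same grasp; the last joint's range is limited). The gripper opens to 85 mm and grips with 20 to 120 N. Pads are 22 mm wide; open, the fingers measure 114 mm over their backs; the gripper's body (76 mm by 85 mm) begins 54 mm behind the grasp point. The pads swing forward as they close: fully open they stand 13 mm farther back than shut.
Start: joints at [-66.692, 4.979, 10.078, 95.1, 0, 90], TCP at [0.218, -0.505, 0.231] pointing down, gripper open.
Joint ranges: [-179.16, 179.16], [-48.56, 103.87], [-65.8, 70.77], [-126.05, 130.52], [-82.76, 87.17], [-180, 180]. Speed limits (degrees/s): [127.2, 127.2, 147.25, 180, 180, 180].

## Interface

Orientations are given as [roll, pitch, yaw] about the fixed x, y, z axes, in that order (R = Rz(yaw) Ry(pitch) Rx(roll)).
In Python, from workcell import bot gives the robot as it stands.
- The arm moves only by the shell command python3 -m crank 'ROWS' [FORCE]. ROWS is JSON, a list of rows, each an object with "gripper": the finger opening in mm, from 0 to 85.4; "travel": the shift along the tool's x, y, z in mm, a list of three; "twist": the turn, a rotation vector about the tool's x, y, z in rad, a list of three. In form: [{"gripper": gripper, "travel": [tx, ty, tz], "twist": [rx, ry, rz]}, ...]. A call has 1 to 12 rows; each row shifts and turns the commanded pose from where the row before left it, along the tool's axes as they then stand; what a row does not reach is not made up. A row lasts 1/8 s, in which the tool goes at most 62.5 mm and 10.7 degrees, less where a joint would pass 70% of its speed; a pose out of reach is approached as far as the arm can. A call is refused whole if a number of a shift passes 62.5 or a number of a turn 0.188, either way. A call with a gripper value outside its range is refused whole. The fingers move at their own pace and stop on an object; FORCE is the grip in N (left out, the last holds). Time passes only in rows, so rows that do not move let the fingers close. It gives the time, the measured TCP pose, the force, the opening and the grip force at its end, in the units of the state.
- bot.get_obs(): the state, without advancing time (a new reading comes with each control period).
- bot.camera(name): name is "side" or "top" or "wrist"; returns the picture (400x640x3 uint8, red, green, blue); there is no depth.
- bot.calibration(name): a dict with "vfov" (degrees; the focal length in pixels is half the picture's height over the tangent of half this angle, whatever the lens; pixels are square), "cx", "cy" (the principal point, pixels), "camera_from_world" (4x4, takes a point from world to camera coordinates). Camera axes: x right, y down, z forward; pixel columns grow to the right and rows downward; lengths in m; the calibration is good to about 2 mm. A picture is of the moment at which its call begins: read the wrist's pose just before it. calibration takes no time and is no camera call; for the wrist camera it gives the pose at the moment of the call.
- bot.job_done(): hands the job in; it is judged then, once.
The state is a dict: "time": time; "q": joint angles; "qd": joint speeds; "joint_efforts": joint torques, N m; "ee_pos": TCP position; "tcp_rot": TCP orientation; "wrist_force": force on the tool from outside, world axes, zero at the start; "torque": the same for the moment, N m; "opening": finger opening in m; "grasp_force": force on a finger pad.
Only numpy, scipy, OpenCV 4.12 (cv2) and the standard library are available. Lean on these libraries where they do the work, as an engineer would, in place of code of your own. Each camera call takes 0.05 s, during which the arm holds its last target. There are 200 camera calls.

## Working session

There is one attempt and no reset: what is moved stays moved. The work goes in short steps, Python scripts to look and compute and a shell command to move; the robot and the scene stay as the last step left them, time stands still between calls to the robot, and variables do not carry over. Pictures are saved under pics/ and viewed, at most 13 in all, crops included, and the job is handed in when it is done.

```bash
mkdir -p pics; ls; python3 - <<'E'
from workcell import bot
import cv2,numpy as np
o=bot.get_obs();print({k:np.round(v,3).tolist() for k,v in o.items()})
for n in("top","side"):
    im=bot.camera(n);c=bot.calibration(n);print(n,c)
    cv2.imwrite(f"pics/{n}0.png",im[:,:,::-1])
c=bot.calibration("wrist");print(c)
E
```

```text
pics
{'time': 0.0, 'q': [-66.692, 5.01, 10.033, 95.1, -0.0, 90.0], 'qd': [-0.133, -0.077, 0.039, 0.028, 0.02, 0.025], 'joint_efforts': [0.0, -52.039, 46.481, 0.016, -0.0, -0.0], 'ee_pos': [0.218, -0.505, 0.231], 'tcp_rot': [-179.923, 0.0, 23.308], 'wrist_force': [-0.667, -0.401, 0.765], 'torque': [0.054, -0.004, -0.023], 'grasp_force': 0.0, 'opening': 0.085}
top {'vfov': 47.079685507209504, 'cx': 320.18281485714465, 'cy': 195.69420781147215, 'camera_from_world': array([[-0.02747301, -0.99952466,  0.01398897,  0.00404176],
       [-0.99620771,  0.02622074, -0.08296189,  0.52764557],
       [ 0.08255566, -0.01621513, -0.99645453,  1.60351479],
       [ 0.        ,  0.        ,  0.        ,  1.        ]])}
side {'vfov': 49.03134442517635, 'cx': 316.4158675189742, 'cy': 200.1962200753266, 'camera_from_world': array([[-0.94818741, -0.31740118, -0.01404004,  0.49703069],
       [-0.20877998,  0.65579022, -0.7254999 ,  0.1935136 ],
       [ 0.23948184, -0.6849786 , -0.68807904,  1.1852306 ],
       [ 0.        ,  0.        ,  0.        ,  1.        ]])}
{'vfov': 71.36348640419347, 'cx': 314.4075678436585, 'cy': 202.10931482361917, 'camera_from_world': array([[ 3.95284721e-01, -9.18558461e-01, -5.85672366e-04,
        -5.48701513e-01],
       [-8.83433436e-01, -3.80343792e-01,  2.73649345e-01,
        -3.43191125e-02],
       [-2.51585678e-01, -1.07652002e-01, -9.61829347e-01,
         3.77383324e-01],
       [ 0.00000000e+00,  0.00000000e+00,  0.00000000e+00,
         1.00000000e+00]])}
```

View pics/top0.png

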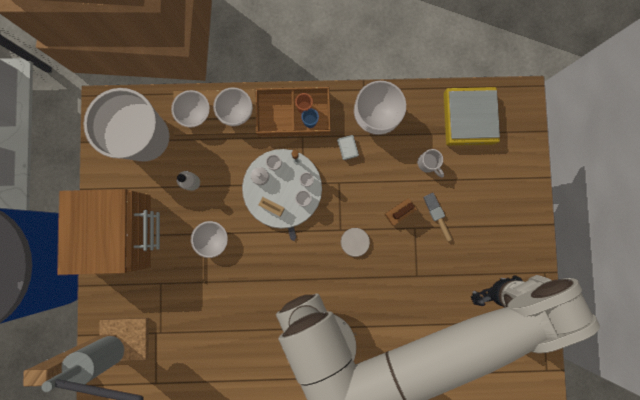

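View pics/side0.png

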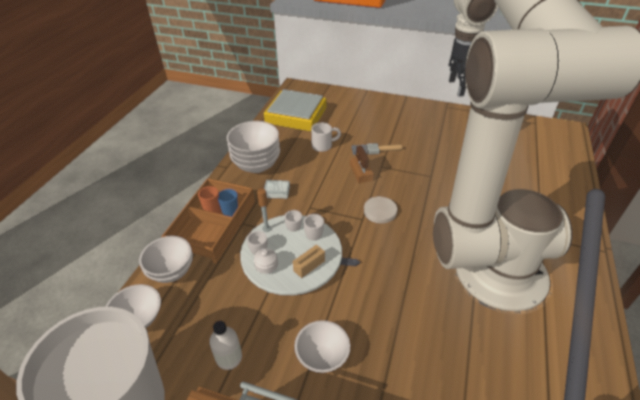

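Top view: turntable disc centre at about (282,188), pointer tip (293,237), handle (295,155), lidded jar (261,177), slot block (271,207), scraper in stand (402,211), brush beside it (438,217).

```bash
cat > h.py <<'E'
import numpy as np,cv2
from workcell import bot
def ray(c,px):
    f=200/np.tan(np.radians(c["vfov"]/2));T=c["camera_from_world"]
    d=np.array([(px[0]-c["cx"])/f,(px[1]-c["cy"])/f,1]);R=T[:3,:3]
    return -R.T@T[:3,3],R.T@d
def onz(c,px,z):
    o,d=ray(c,px);return o+d*(z-o[2])/d[2]
def proj(c,p):
    f=200/np.tan(np.radians(c["vfov"]/2));T=c["camera_from_world"]
    q=T[:3,:3]@p+T[:3,3];return np.array([c["cx"]+f*q[0]/q[2],c["cy"]+f*q[1]/q[2]])
E
python3 - <<'E'
from h import *
im=cv2.imread("pics/top0.png");c=bot.calibration("top")
for n,px,z in[("axis",(282,188),.03),("pointer",(293,237),.008),("handle",(295,155),.18),("jar",(261,177),.07),("slot",(271,207),.072),("scraper",(402,211),.07)]:
    print(n,onz(c,px,z).round(3))
a=cv2.resize(im[130:250,230:330],None,fx=4,fy=4,interpolation=2)
b=cv2.resize(im[180:250,370:460],None,fx=4,fy=4,interpolation=2)
o=np.zeros((480,770,3),np.uint8);o[:480,:400]=a;o[:280,405:765]=b
cv2.imwrite("pics/z.png",o)
E
```

```text
axis [0.558 0.124 0.03 ]
pointer [0.385 0.09  0.008]
handle [0.648 0.07  0.18 ]
jar [0.593 0.192 0.07 ]
slot [0.489 0.16  0.072]
scraper [ 0.463 -0.289  0.07 ]
```

View pics/z.png

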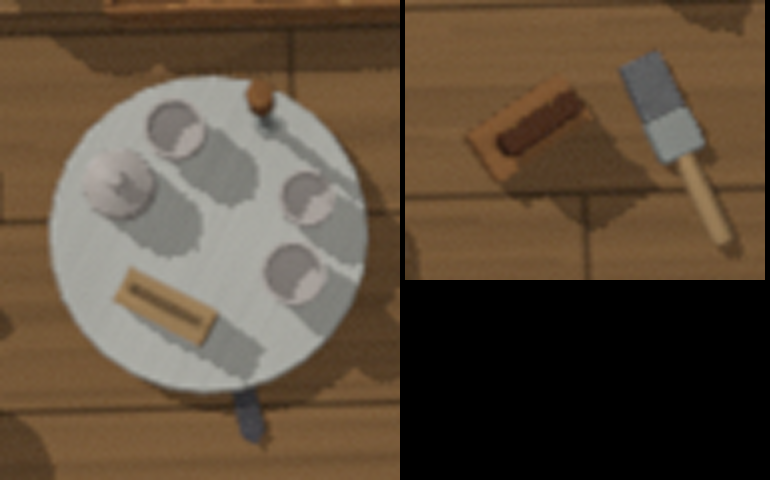

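Zoom: scraper handle ends at (397.5,215.8)/(411.8,205.8), block slot ends at about (262.5,201.8)/(280.5,211.3), brush well clear to the right.

```bash
python3 - <<'E'
from h import *
c=bot.calibration("top");o=bot.get_obs()
P=lambda px,z:onz(c,px,z)
a,b=P((397.5,215.8),.09),P((411.8,205.8),.09)
print("scr",(a+b)/2,np.degrees(np.arctan2(*(b-a)[1::-1])),np.linalg.norm(b-a))
s,t=P((262.5,201.8),.072),P((280.5,211.3),.072)
print("slot",(s+t)/2,np.degrees(np.arctan2(*(t-s)[1::-1])),np.linalg.norm(t-s))
im=cv2.imread("pics/top0.png")
hsv=cv2.cvtColor(im,cv2.COLOR_BGR2HSV);m=(hsv[...,1]<60).astype(np.uint8);m[:140]=0;m[235:]=0;m[:,:235]=0;m[:,330:]=0
m=cv2.morphologyEx(m,cv2.MORPH_OPEN,np.ones((3,3)))
k=max(cv2.findContours(m,0,2)[0],key=cv2.contourArea);h=cv2.convexHull(k)
w=np.array([P(p[0],.03)[:2] for p in h]);e=cv2.minEnclosingCircle(w.astype(np.float32));print("disc",e, cv2.fitEllipse(w.astype(np.float32)))
E
```

```text
scr [ 0.46301965 -0.29402139  0.09      ] -56.91997529399382 0.0597398636554829
slot [0.49057079 0.15811745 0.072     ] -119.31945855375123 0.06976595800519503
disc ((0.5450670719146729, 0.1190904825925827), 0.15396763384342194) ((0.5524052381515503, 0.12358953058719635), (0.2758866846561432, 0.29641690850257874), 103.18890380859375)
```

```bash
cat >> h.py <<'E'
from scipy.spatial.transform import Rotation as Ro
def delta(p,yaw):
    o=bot.get_obs();R=Ro.from_euler("xyz",o["tcp_rot"],degrees=True)
    d=R.as_matrix().T@(np.array(p)-o["ee_pos"])*1000
    g=[(Ro.from_euler("xyz",[180,0,y],degrees=True)) for y in (yaw,yaw+180)]
    tw=[(R.inv()*k).as_rotvec().round(3) for k in g]
    print("pos",np.round(o["ee_pos"],4),"rot",np.round(o["tcp_rot"],2),"travel",d.round(1),"twist",tw, "q6",round(o["q"][5],1),"F",np.round(o["wrist_force"],1),"t",o["time"])
E
python3 -m crank '[{"gripper":60,"travel":[51,-16,0],"twist":[0,0,0]},{"gripper":60,"travel":[51,-16,0],"twist":[0,0,0]},{"gripper":60,"travel":[51,-16,0],"twist":[0,0,0]},{"gripper":60,"travel":[51,-16,0],"twist":[0,0,0]},{"gripper":60,"travel":[51,-16,0],"twist":[0,0,0]},{"gripper":60,"travel":[51,-16,0],"twist":[0,0,0.02]},{"gripper":60,"travel":[0,0,0],"twist":[0,0,0.18]},{"gripper":60,"travel":[0,0,0],"twist":[0,0,0.18]},{"gripper":60,"travel":[0,0,0],"twist":[0,0,0.18]},{"gripper":60,"travel":[0,0,0],"twist":[0,0,0.18]},{"gripper":60,"travel":[0,0,0],"twist":[0,0,0.18]},{"gripper":60,"travel":[0,0,0],"twist":[0,0,0.18]}]' 60
python3 -m crank '[{"gripper":60,"travel":[0,0,0],"twist":[0,0,0.18]},{"gripper":60,"travel":[0,0,0],"twist":[0,0,0.12]},{"gripper":60,"travel":[0,0,0],"twist":[0,0,0]},{"gripper":60,"travel":[0,0,0],"twist":[0,0,0]}]'
python3 - <<'E'
from h import *
delta([.463,-.294,.231],-57)
c=bot.calibration("wrist");im=bot.camera("wrist");cv2.imwrite("pics/w1.png",im[:,:,::-1])
np.save("c1.npy",c["camera_from_world"])
E
```

```text
time: 1.6
ee_pos: [0.4416, -0.3211, 0.2308]
tcp_rot: [-178.5, 0.1, -36.8]
wrist_force: [-0.3, 0.1, 0.0]
opening: 0.0601
grasp_force: 0.0
time: 2.1
ee_pos: [0.385, -0.3786, 0.2311]
tcp_rot: [-175.2, 0.8, -47.0]
wrist_force: [-0.7, 0.3, -0.5]
opening: 0.0602
grasp_force: 0.0
pos [ 0.385  -0.3786  0.2311] rot [-175.2     0.83  -46.99] travel [  -8.6 -114.3    9.8] twist [array([-0.082,  0.022,  0.174]), array([-0.032, -0.122, -2.965])] q6 179.9 F [-0.7  0.3 -0.5] t 2.1
```

View pics/w1.png

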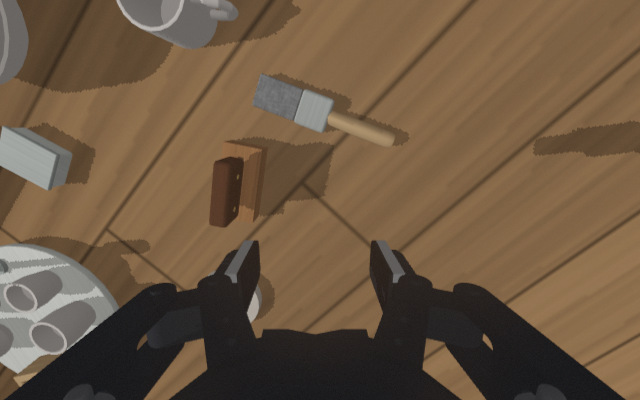

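The wrist view shows the scraper handle at (227,190), stand beside it, and the brush at (325,110). The last joint ran to its limit, so I'll use the other grasp half-turn.

```bash
python3 -m crank '[{"gripper":60,"travel":[-4,-57,5],"twist":[-0.002,-0.008,-0.185]},{"gripper":60,"travel":[0,0,0],"twist":[-0.002,-0.008,-0.185]},{"gripper":60,"travel":[0,0,0],"twist":[-0.002,-0.008,-0.185]},{"gripper":60,"travel":[0,0,0],"twist":[-0.002,-0.008,-0.185]},{"gripper":60,"travel":[0,0,0],"twist":[-0.002,-0.008,-0.185]},{"gripper":60,"travel":[0,0,0],"twist":[-0.002,-0.008,-0.185]},{"gripper":60,"travel":[0,0,0],"twist":[-0.002,-0.008,-0.185]},{"gripper":60,"travel":[0,0,0],"twist":[-0.002,-0.008,-0.185]},{"gripper":60,"travel":[0,0,0],"twist":[-0.002,-0.008,-0.185]},{"gripper":60,"travel":[0,0,0],"twist":[-0.002,-0.008,-0.185]},{"gripper":60,"travel":[0,0,0],"twist":[-0.002,-0.008,-0.185]},{"gripper":60,"travel":[0,0,0],"twist":[-0.002,-0.008,-0.185]}]'
python3 -m crank '[{"gripper":60,"travel":[0,0,0],"twist":[-0.002,-0.008,-0.185]},{"gripper":60,"travel":[0,0,0],"twist":[-0.002,-0.008,-0.185]},{"gripper":60,"travel":[0,0,0],"twist":[-0.002,-0.008,-0.185]},{"gripper":60,"travel":[0,0,0],"twist":[-0.002,-0.008,-0.185]},{"gripper":60,"travel":[0,0,0],"twist":[0,0,0]}]'
python3 - <<'E'
from h import *
delta([.463,-.294,.231],123)
E
```

```text
time: 3.65
ee_pos: [0.4249, -0.3358, 0.2311]
tcp_rot: [-178.8, -1.3, 80.8]
wrist_force: [-0.2, -0.6, -0.7]
opening: 0.0598
grasp_force: 0.0
time: 4.28
ee_pos: [0.4247, -0.3358, 0.2312]
tcp_rot: [-179.8, 0.0, 122.8]
wrist_force: [0.1, -0.2, 0.4]
opening: 0.06
grasp_force: 0.0
pos [ 0.4247 -0.3358  0.2312] rot [-1.7978e+02  3.0000e-02  1.2276e+02] travel [14.4 54.9  0. ] twist [array([-0.004,  0.   , -0.004]), array([1.000e-03, 6.000e-03, 3.137e+00])] q6 19.0 F [ 0.1 -0.2  0.4] t 4.275
```

```bash
python3 -m crank '[{"gripper":60,"travel":[7,27,10],"twist":[0,0,0]},{"gripper":60,"travel":[7,27,10],"twist":[0,0,0]},{"gripper":60,"travel":[0,0,10],"twist":[0,0,0]},{"gripper":60,"travel":[0,0,0],"twist":[0,0,0]}]'
python3 - <<'E'
from h import *
delta([.463,-.294,.231],123)
c=bot.calibration("wrist");im=bot.camera("wrist");cv2.imwrite("pics/w2.png",im[:,:,::-1])
np.save("c2.npy",c["camera_from_world"])
E
```

```text
time: 4.78
ee_pos: [0.4615, -0.2956, 0.2001]
tcp_rot: [-179.7, -0.1, 122.6]
wrist_force: [0.4, 0.1, -0.1]
opening: 0.0603
grasp_force: 0.0
pos [ 0.4615 -0.2956  0.2001] rot [-1.7972e+02 -5.0000e-02  1.2264e+02] travel [  0.6   1.9 -30.9] twist [array([-0.005, -0.001, -0.006]), array([-1.000e-03,  8.000e-03,  3.135e+00])] q6 24.8 F [ 0.4  0.1 -0.1] t 4.775
```

View pics/w2.png

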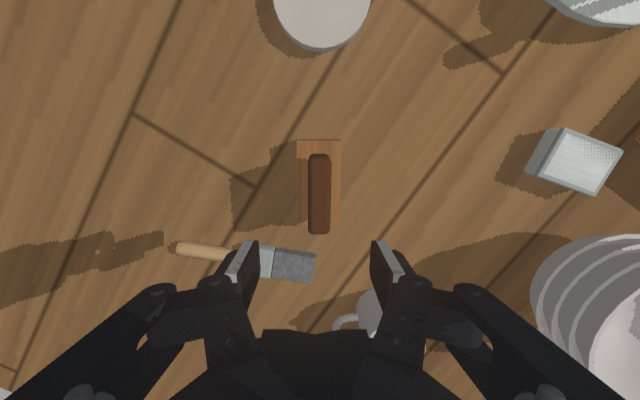

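The handle's top spans (319,155)–(319,234), almost exactly lined up with the finger midline; brush head at (290,265).

```bash
python3 - <<'E'
from h import *
c=bot.calibration("wrist");im=cv2.imread("pics/w2.png")
h=cv2.cvtColor(im,cv2.COLOR_BGR2HSV);print(h[195,319],h[157,319],h[195,309],h[195,335],h[232,319])
r=im[145:245,295:345].astype(int);m=((r[...,2]<100)&(r[...,2]-r[...,0]>25)).astype(np.uint8)
k=max(cv2.findContours(m,0,2)[0],key=cv2.contourArea)+np.array([295,145]);b=cv2.minAreaRect(k);print(b)
P=[onz(c,p,.09) for p in cv2.boxPoints(b)]
for i in range(4):
    d=P[i]-P[i-1];print(P[i].round(4),np.linalg.norm(d).round(4),np.degrees(np.arctan2(d[1],d[0])).round(1))
ctr=np.mean(P,0);print(ctr)
delta([ctr[0],ctr[1],.056],123)
E
```

```text
[ 11 135  91] [ 11 133  75] [ 13 126  67] [ 14 134 145] [ 11 132  87]
((319.0, 193.5), (79.0, 22.0), 90.0)
[ 0.4336 -0.2624  0.09  ] 0.0761 122.2
[ 0.4502 -0.2518  0.09  ] 0.0197 32.6
[ 0.4922 -0.3153  0.09  ] 0.0761 -56.5
[ 0.4742 -0.3268  0.09  ] 0.0214 -147.3
[ 0.46251868 -0.28909755  0.09      ]
pos [ 0.4615 -0.2959  0.2008] rot [-1.7975e+02 -1.0000e-02  1.2263e+02] travel [  5.2   5.2 144.8] twist [array([-0.004, -0.   , -0.006]), array([-0.   ,  0.007,  3.135])] q6 24.8 F [-0.   0.8  0.5] t 4.825
```

```bash
python3 -m crank '[{"gripper":60,"travel":[5,5,0],"twist":[0,0,0]},{"gripper":60,"travel":[0,0,40],"twist":[0,0,0]},{"gripper":60,"travel":[0,0,40],"twist":[0,0,0]},{"gripper":60,"travel":[0,0,40],"twist":[0,0,0]},{"gripper":60,"travel":[0,0,15],"twist":[0,0,0]},{"gripper":60,"travel":[0,0,8],"twist":[0,0,0]},{"gripper":60,"travel":[0,0,0],"twist":[0,0,0]},{"gripper":10,"travel":[0,0,0],"twist":[0,0,0]},{"gripper":10,"travel":[0,0,0],"twist":[0,0,0]},{"gripper":10,"travel":[0,0,0],"twist":[0,0,0]},{"gripper":10,"travel":[0,0,0],"twist":[0,0,0]}]' 60
python3 - <<'E'
from h import *
delta([.4625,-.289,.056],123)
E
```

```text
time: 6.2
ee_pos: [0.4633, -0.2897, 0.059]
tcp_rot: [-179.8, 0.1, 122.7]
wrist_force: [-1.9, 0.1, 6.0]
opening: 0.021
grasp_force: 59.0
pos [ 0.4633 -0.2897  0.059 ] rot [-1.7980e+02  1.1000e-01  1.2271e+02] travel [ 1.  -0.3  3. ] twist [array([-0.004,  0.002, -0.005]), array([3.000e-03, 6.000e-03, 3.137e+00])] q6 25.4 F [-1.9  0.1  6. ] t 6.2
```

```bash
python3 -m crank '[{"gripper":10,"travel":[0,0,-15],"twist":[0,0,0]},{"gripper":10,"travel":[0,0,-25],"twist":[0,0,0]},{"gripper":10,"travel":[0,0,-40],"twist":[0,0,0]},{"gripper":10,"travel":[0,0,-40],"twist":[0,0,0]},{"gripper":10,"travel":[0,0,-30],"twist":[0,0,0]},{"gripper":10,"travel":[0,0,0],"twist":[0,0,0.175]},{"gripper":10,"travel":[0,0,0],"twist":[0,0,0.175]},{"gripper":10,"travel":[0,0,0],"twist":[0,0,0.175]},{"gripper":10,"travel":[0,0,0],"twist":[0,0,0.175]},{"gripper":10,"travel":[0,0,0],"twist":[0,0,0.175]},{"gripper":10,"travel":[0,0,0],"twist":[0,0,0.175]},{"gripper":10,"travel":[0,0,0],"twist":[0,0,0]}]'
python3 - <<'E'
from h import *
delta([.4625,.09,.209],62)
E
```

```text
time: 7.7
ee_pos: [0.4634, -0.2889, 0.2086]
tcp_rot: [-179.9, 0.2, 62.6]
wrist_force: [-0.2, -0.1, -1.1]
opening: 0.0216
grasp_force: 58.6
pos [ 0.4634 -0.2889  0.2086] rot [-179.92    0.2    62.63] travel [ 336.1 -175.    -1.4] twist [array([-0.001,  0.004,  0.011]), array([-6.000e-03, -2.000e-03, -3.131e+00])] q6 85.5 F [-0.2 -0.1 -1.1] t 7.7
```

```bash
python3 -m crank '[{"gripper":10,"travel":[47,-26,0],"twist":[0,0,0]},{"gripper":10,"travel":[47,-26,0],"twist":[0,0,0]},{"gripper":10,"travel":[47,-26,0],"twist":[0,0,0]},{"gripper":10,"travel":[47,-26,0],"twist":[0,0,0]},{"gripper":10,"travel":[47,-26,0],"twist":[0,0,0]},{"gripper":10,"travel":[47,-26,0],"twist":[0,0,0]},{"gripper":10,"travel":[47,-26,0],"twist":[0,0,0]},{"gripper":10,"travel":[0,0,0],"twist":[0,0,0]},{"gripper":10,"travel":[0,0,0],"twist":[0,0,0]}]'
python3 - <<'E'
from h import *
delta([.49,.158,.209],62)
c=bot.calibration("wrist");im=bot.camera("wrist");cv2.imwrite("pics/w3.png",im[:,:,::-1])
np.save("c3.npy",c["camera_from_world"])
E
```

```text
time: 8.82
ee_pos: [0.4534, 0.0869, 0.2073]
tcp_rot: [-179.9, 0.2, 62.8]
wrist_force: [-1.0, -0.7, -1.0]
opening: 0.0214
grasp_force: 58.9
pos [0.4534 0.0869 0.2073] rot [-179.92    0.22   62.76] travel [80. -0. -2.] twist [array([-0.001,  0.004,  0.013]), array([-6.000e-03, -2.000e-03, -3.128e+00])] q6 128.2 F [-1.  -0.7 -1. ] t 8.825
```

View pics/w3.png

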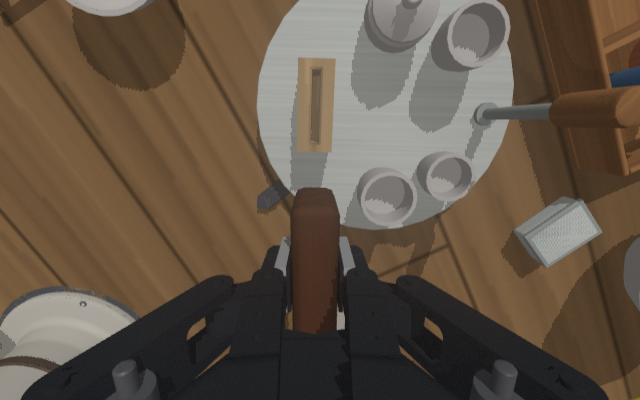

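The slot is at about (316,67)–(315,144) in the block (299–334, 58–152); the scraper sits straight in the gripper; handle rod base at (486,114).

```bash
python3 - <<'E'
from h import *
c=bot.calibration("wrist");im=cv2.imread("pics/w3.png")
def rect(sel,z,x0,y0,x1,y1):
    r=im[y0:y1,x0:x1].astype(int);m=sel(r).astype(np.uint8)
    m=cv2.morphologyEx(m,cv2.MORPH_OPEN,np.ones((3,3)))
    k=max(cv2.findContours(m,0,2)[0],key=cv2.contourArea)+np.array([x0,y0]);b=cv2.minAreaRect(k);print(b)
    P=np.array([onz(c,p,z) for p in cv2.boxPoints(b)]);ctr=P.mean(0)
    L=[(np.linalg.norm(P[i]-P[i-1]).round(4),np.degrees(np.arctan2(*(P[i]-P[i-1])[1::-1])).round(1)) for i in (0,1)];print(ctr.round(4),L);return ctr
a=rect(lambda r:r[...,2]<140,.072,305,60,328,150)
b=rect(lambda r:(r[...,2]-r[...,0]>35),.072,280,45,350,165)
delta([a[0],a[1],.207],62.8)
print(im[60:150:15,312:322:3].tolist()[2], onz(c,(265,207),.008), "axis?")
E
```

```text
((315.1246032714844, 107.94810485839844), (12.462827682495117, 82.35647583007812), 2.1610796451568604)
[0.4913 0.159  0.072 ] [(np.float64(0.0122), np.float64(150.5)), (np.float64(0.0736), np.float64(60.0))]
((315.42974853515625, 104.56814575195312), (36.28801345825195, 93.204345703125), 0.8814040422439575)
[0.4928 0.1612 0.072 ] [(np.float64(0.0356), np.float64(151.8)), (np.float64(0.0828), np.float64(60.7))]
pos [0.4535 0.0863 0.2073] rot [-179.92    0.21   62.65] travel [82.   0.2 -0. ] twist [array([-0.001,  0.004, -0.003]), array([6.000e-03, 2.000e-03, 3.139e+00])] q6 128.2 F [ 0.6 -0.2 -1. ] t 8.875
[[73, 91, 105], [73, 92, 107], [77, 97, 114], [82, 106, 124]] [0.38134662 0.08554807 0.008     ] axis?
```

```bash
python3 -m crank '[{"gripper":10,"travel":[0,0,0],"twist":[0,0,0.036]},{"gripper":10,"travel":[41,-1.4,0],"twist":[0,0,0]},{"gripper":10,"travel":[41,-1.3,0],"twist":[0,0,0]},{"gripper":10,"travel":[0,0,40],"twist":[0,0,0]},{"gripper":10,"travel":[0,0,36],"twist":[0,0,0]},{"gripper":10,"travel":[0,0,0],"twist":[0,0,0]},{"gripper":10,"travel":[0,0,0],"twist":[0,0,0]}]'
python3 - <<'E'
from h import *
delta([.4915,.159,.131],60.6)
w=bot.camera("wrist")[:,:,::-1];s=bot.camera("side")[:,:,::-1]
cv2.imwrite("pics/s4.png",s);cv2.imwrite("pics/w4.png",w)
a=cv2.resize(s[205:305,230:350],None,fx=4,fy=4,interpolation=2)
o=np.zeros((400,800,3),np.uint8);o[:,:480]=a;o[:,480:]=w[:400,160:480];cv2.imwrite("pics/z4.png",o)
E
```

```text
time: 9.75
ee_pos: [0.4919, 0.1589, 0.1323]
tcp_rot: [-180.0, 0.1, 60.4]
wrist_force: [0.0, 0.2, -0.3]
opening: 0.021
grasp_force: 58.9
pos [0.4919 0.1589 0.1323] rot [-1.7997e+02  1.5000e-01  6.0410e+01] travel [-0.1 -0.4  1.3] twist [array([-0.   ,  0.003, -0.003]), array([4.000e-03, 1.000e-03, 3.138e+00])] q6 137.5 F [ 0.   0.2 -0.3] t 9.75
```

View pics/z4.png

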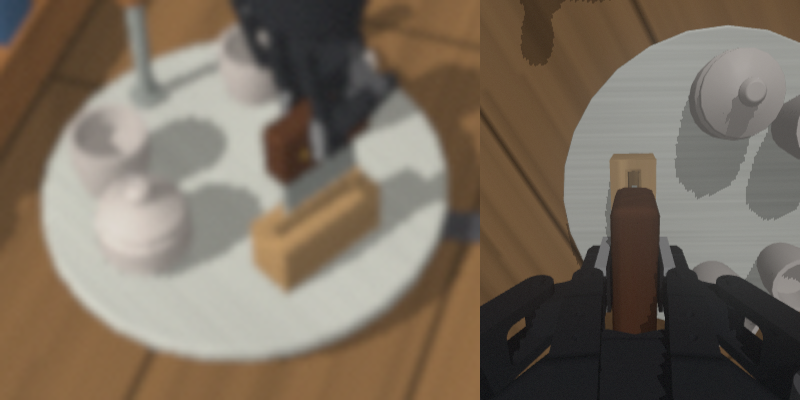

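Wrist view: slot end (634,178 in the composite) lines up with the handle's midline; side view has the blade just over the slot. I'll go down slowly.

```bash
python3 -m crank '[{"gripper":10,"travel":[0,0,4],"twist":[0,0,0]},{"gripper":10,"travel":[0,0,4],"twist":[0,0,0]},{"gripper":10,"travel":[0,0,4],"twist":[0,0,0]},{"gripper":10,"travel":[0,0,4],"twist":[0,0,0]},{"gripper":10,"travel":[0,0,0],"twist":[0,0,0]}]'
python3 - <<'E'
from h import *
delta([.4915,.159,.086],60.6);print(bot.get_obs()["torque"])
E
```

```text
time: 10.48
ee_pos: [0.4918, 0.1598, 0.1154]
tcp_rot: [-180.0, 0.1, 60.5]
wrist_force: [3.2, 1.7, -1.5]
opening: 0.0211
grasp_force: 59.7
pos [0.4918 0.1598 0.1154] rot [-1.7998e+02  1.0000e-01  6.0510e+01] travel [-0.8  0.1 29.4] twist [array([-0.   ,  0.002, -0.002]), array([3.00e-03, 0.00e+00, 3.14e+00])] q6 137.5 F [ 3.2  1.7 -1.5] t 10.475
[ 0.40824418 -0.79033913  0.0562052 ]
```

```bash
python3 -m crank '[{"gripper":10,"travel":[0.8,0.5,5],"twist":[0,0,0]},{"gripper":10,"travel":[0,0,5],"twist":[0,0,0]},{"gripper":10,"travel":[0,0,5],"twist":[0,0,0]},{"gripper":10,"travel":[0,0,5],"twist":[0,0,0]},{"gripper":10,"travel":[0,0,3],"twist":[0,0,0]},{"gripper":10,"travel":[0,0,0],"twist":[0,0,0]}]'
python3 - <<'E'
from h import *
delta([.4915,.159,.086],60.6);print(bot.get_obs()["torque"])
E
```

```text
time: 11.22
ee_pos: [0.4917, 0.1597, 0.0913]
tcp_rot: [-179.9, 0.2, 60.5]
wrist_force: [1.1, 1.6, -1.4]
opening: 0.0213
grasp_force: 59.6
pos [0.4917 0.1597 0.0913] rot [-179.89    0.24   60.49] travel [-0.7  0.1  5.3] twist [array([-0.002,  0.004, -0.002]), array([7.00e-03, 3.00e-03, 3.14e+00])] q6 137.5 F [ 1.1  1.6 -1.4] t 11.225
[ 0.47559    -0.18463412  0.06354895]
```

```bash
python3 -m crank '[{"gripper":10,"travel":[0,0,2],"twist":[0,0,0]},{"gripper":10,"travel":[0,0,2],"twist":[0,0,0]},{"gripper":10,"travel":[0,0,2],"twist":[0,0,0]},{"gripper":10,"travel":[0,0,1],"twist":[0,0,0]},{"gripper":10,"travel":[0,0,0],"twist":[0,0,0]}]'
python3 - <<'E'
from h import *
delta([.4915,.159,.086],60.6)
E
```

```text
time: 11.85
ee_pos: [0.4922, 0.1599, 0.0859]
tcp_rot: [-180.0, 0.1, 60.5]
wrist_force: [-2.2, 0.7, 8.1]
opening: 0.0211
grasp_force: 61.0
pos [0.4922 0.1599 0.0859] rot [-1.7996e+02  1.4000e-01  6.0500e+01] travel [-1.1 -0.2 -0.1] twist [array([-0.001,  0.002, -0.002]), array([4.00e-03, 1.00e-03, 3.14e+00])] q6 137.5 F [-2.2  0.7  8.1] t 11.85
```

```bash
python3 -m crank '[{"gripper":10,"travel":[0,0,1.5],"twist":[0,0,0]},{"gripper":10,"travel":[0,0,0],"twist":[0,0,0]}]'
python3 - <<'E'
from h import *
delta([.4915,.159,.086],60.6)
w=bot.camera("wrist")[:,:,::-1];s=bot.camera("side")[:,:,::-1]
a=cv2.resize(s[205:305,230:350],None,fx=4,fy=4,interpolation=2)
o=np.zeros((400,800,3),np.uint8);o[:,:480]=a;o[:,480:]=w[:400,160:480];cv2.imwrite("pics/z5.png",o)
E
```

```text
time: 12.1
ee_pos: [0.4928, 0.1603, 0.0857]
tcp_rot: [180.0, 0.0, 60.5]
wrist_force: [-3.3, 1.3, 16.5]
opening: 0.0213
grasp_force: 62.0
pos [0.4928 0.1603 0.0857] rot [1.7997e+02 2.0000e-02 6.0500e+01] travel [-1.8 -0.5 -0.3] twist [array([ 0.   ,  0.   , -0.002]), array([ 1.00e-03, -1.00e-03,  3.14e+00])] q6 137.5 F [-3.3  1.3 16.5] t 12.1
```

View pics/z5.png

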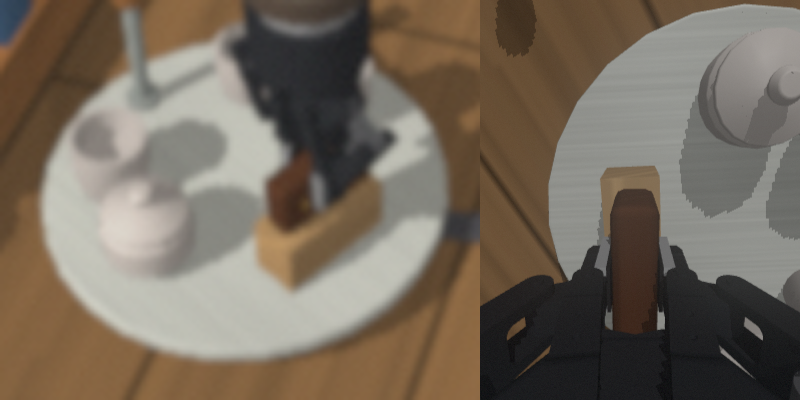

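Handle rests on the block (z stopped rigidly with 16 N); seated. Release, lift, and go over the upright handle.

```bash
python3 -m crank '[{"gripper":55,"travel":[0,0,-1.5],"twist":[0,0,0]},{"gripper":55,"travel":[0,0,0],"twist":[0,0,0]},{"gripper":55,"travel":[0,0,0],"twist":[0,0,0]},{"gripper":55,"travel":[0,0,0],"twist":[0,0,0]},{"gripper":55,"travel":[0,0,-15],"twist":[0,0,0]},{"gripper":55,"travel":[0,0,-50],"twist":[0,0,0]},{"gripper":55,"travel":[0,0,-50],"twist":[0,0,0]},{"gripper":55,"travel":[0,0,-45],"twist":[0,0,0]},{"gripper":55,"travel":[0,0,0],"twist":[0,0,0]}]'
python3 - <<'E'
from h import *
delta([.6538,.0692,.245],60.5)
c=bot.calibration("wrist");w=bot.camera("wrist")[:,:,::-1];cv2.imwrite("pics/w6.png",w)
np.save("c6.npy",c["camera_from_world"])
E
```

```text
time: 13.32
ee_pos: [0.4935, 0.1605, 0.2496]
tcp_rot: [179.8, -0.1, 60.5]
wrist_force: [0.3, -0.8, -0.7]
opening: 0.0552
grasp_force: 0.0
pos [0.4935 0.1605 0.2496] rot [ 1.7982e+02 -7.0000e-02  6.0500e+01] travel [ -0.6 184.4   5.1] twist [array([ 0.003, -0.001, -0.   ]), array([-2.000e-03, -5.000e-03,  3.142e+00])] q6 137.6 F [ 0.3 -0.8 -0.7] t 13.325
```

View pics/w6.png

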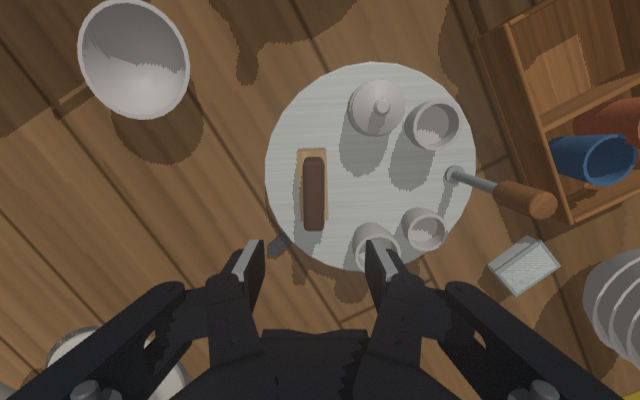

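Scraper seated in the block at (313,193); handle grip top at (541,204), rod base (454,175), pointer tip around (272,248), lidded jar knob (382,107).

```bash
python3 - <<'E'
from h import *
c=bot.calibration("wrist")
print("gripTop",onz(c,(541,204),.18),"rod",onz(c,(454,175),.032),"pointer",onz(c,(272,251),.008))
im=cv2.imread("pics/w6.png")
h=cv2.cvtColor(im,cv2.COLOR_BGR2HSV);m=((h[...,1]<45)&(h[...,2]>60)).astype(np.uint8);m[245:]=0;m[:55]=0;m[:,:260]=0;m[:,485:]=0
m=cv2.morphologyEx(m,cv2.MORPH_OPEN,np.ones((5,5)))
k=max(cv2.findContours(m,0,2)[0],key=cv2.contourArea);hl=cv2.convexHull(k)[:,0]
hl=hl[hl[:,1]<240]
w=np.array([onz(c,p,.03)[:2] for p in hl]).astype(float)
A=np.c_[2*w,np.ones(len(w))];s=np.linalg.lstsq(A,(w**2).sum(1),rcond=None)[0];print("axis",s[:2],np.sqrt(s[2]+s[:2]@s[:2]),len(w))
E
```

```text
gripTop [0.6514639  0.08148435 0.18      ] rod [0.65302117 0.07571074 0.032     ] pointer [0.38164094 0.09228173 0.008     ]
axis [0.55740894 0.12153673] 0.1410701110098792 30
```

```bash
python3 -m crank '[{"gripper":80,"travel":[-9.5,45,0],"twist":[0,0,0]},{"gripper":80,"travel":[-9.5,45,0],"twist":[0,0,0]},{"gripper":80,"travel":[-9.5,45,0],"twist":[0,0,0]},{"gripper":80,"travel":[-9.5,45,0],"twist":[0,0,0]},{"gripper":80,"travel":[0,0,0],"twist":[0,0,0]},{"gripper":80,"travel":[0,0,0],"twist":[0,0,0]}]'
python3 - <<'E'
from h import *
delta([.652,.074,.141],60.5)
c=bot.calibration("wrist");w=bot.camera("wrist")[:,:,::-1];cv2.imwrite("pics/w7.png",w)
for p in [(.652,.074,.18),(.654,.069,.18)]: print(proj(c,np.array(p)))
E
```

```text
time: 14.12
ee_pos: [0.6299, 0.0384, 0.2436]
tcp_rot: [-179.8, 0.3, 60.5]
wrist_force: [-0.2, 0.4, -0.3]
opening: 0.0799
grasp_force: 0.0
pos [0.6299 0.0384 0.2436] rot [-179.81    0.26   60.47] travel [ 42.3   2.  102.4] twist [array([-0.003,  0.005, -0.001]), array([0.007, 0.005, 3.141])] q6 123.1 F [-0.2  0.4 -0.3] t 14.125
[317.44732437 162.91322497]
[323.12811559 167.46715986]
```

View pics/w7.png

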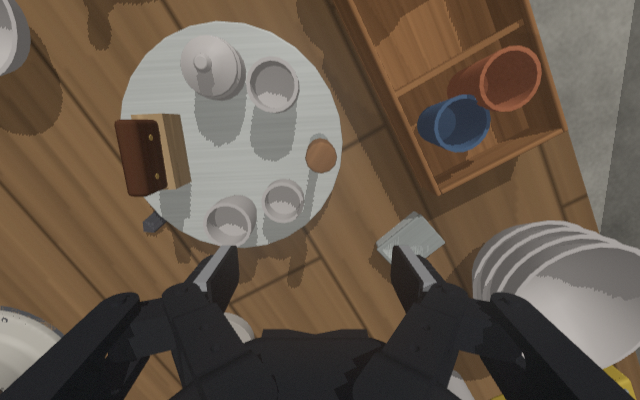

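Grip top at (321,154), seen from almost straight above.

```bash
python3 - <<'E'
from h import *
c=bot.calibration("wrist");im=cv2.imread("pics/w7.png")
r=im[130:185,295:350].astype(int);m=(r[...,2]-r[...,0]>40).astype(np.uint8)
k=max(cv2.findContours(m,0,2)[0],key=cv2.contourArea);e=cv2.minEnclosingCircle(k);print(e)
p=onz(c,(e[0][0]+295,e[0][1]+130),.18);print(p);delta([p[0],p[1],.141],60.5)
hl=None
h=cv2.cvtColor(im,cv2.COLOR_BGR2HSV);m=((h[...,1]<45)&(h[...,2]>60)).astype(np.uint8);m[250:]=0;m[:15]=0;m[:,:110]=0;m[:,346:]=0;m[200:,:165]=0
m=cv2.morphologyEx(m,cv2.MORPH_OPEN,np.ones((5,5)))
k=max(cv2.findContours(m,0,2)[0],key=cv2.contourArea);hl=cv2.convexHull(k)[:,0];hl=hl[(hl[:,1]<240)&((hl[:,0]>200)|(hl[:,1]<110))]
w=np.array([onz(c,p,.03)[:2] for p in hl]).astype(float)
A=np.c_[2*w,np.ones(len(w))];s=np.linalg.lstsq(A,(w**2).sum(1),rcond=None)[0];print("axis",s[:2],np.sqrt(s[2]+s[:2]@s[:2]),len(w))
print("pointer",onz(c,(148,228),.008))
E
```

```text
((25.5, 25.34848403930664), 16.719038009643555)
[0.65649781 0.078072   0.18      ]
pos [0.6298 0.0388 0.2442] rot [-179.85    0.24   60.51] travel [ 47.7   4.2 103. ] twist [array([-0.003,  0.004,  0.   ]), array([-0.007, -0.004, -3.141])] q6 123.1 F [-0.3 -0.4  0.5] t 14.175
axis [0.5588948  0.12614913] 0.1383489046539383 36
pointer [0.38077317 0.09089942 0.008     ]
```

```bash
python3 -m crank '[{"gripper":80,"travel":[24,2,0],"twist":[0,0,0]},{"gripper":80,"travel":[23,2,0],"twist":[0,0,0]},{"gripper":80,"travel":[0,0,30],"twist":[0,0,0]},{"gripper":80,"travel":[0,0,40],"twist":[0,0,0]},{"gripper":80,"travel":[0,0,36],"twist":[0,0,0]},{"gripper":80,"travel":[0,0,0],"twist":[0,0,0]},{"gripper":10,"travel":[0,0,0],"twist":[0,0,0]},{"gripper":10,"travel":[0,0,0],"twist":[0,0,0]},{"gripper":10,"travel":[0,0,0],"twist":[0,0,0]},{"gripper":10,"travel":[0,0,0],"twist":[0,0,0]},{"gripper":10,"travel":[0,0,0],"twist":[0,0,0]}]' 60
python3 - <<'E'
from h import *
delta([.6565,.078,.137],60.5)
E
```

```text
time: 15.55
ee_pos: [0.657, 0.0773, 0.1399]
tcp_rot: [-180.0, 0.1, 60.5]
wrist_force: [-1.4, 1.6, 5.8]
opening: 0.0225
grasp_force: 58.6
pos [0.657  0.0773 0.1399] rot [-1.7998e+02  1.4000e-01  6.0500e+01] travel [ 0.4 -0.8  2.9] twist [array([-0.   ,  0.002, -0.   ]), array([0.004, 0.   , 3.142])] q6 126.3 F [-1.4  1.6  5.8] t 15.55
```

```bash
python3 - <<'E'
from h import *
w=bot.camera("wrist")[:,:,::-1];s=bot.camera("side")[:,:,::-1]
cv2.imwrite("pics/w8.png",w);cv2.imwrite("pics/s8.png",s)
a=cv2.resize(s[160:300,220:340],None,fx=3,fy=3,interpolation=2)
o=np.zeros((420,800,3),np.uint8);o[:,:360]=a;o[:400,360:]=w[:,100:540];cv2.imwrite("pics/z8.png",o)
E
```

```text
(no output)
```

View pics/z8.png

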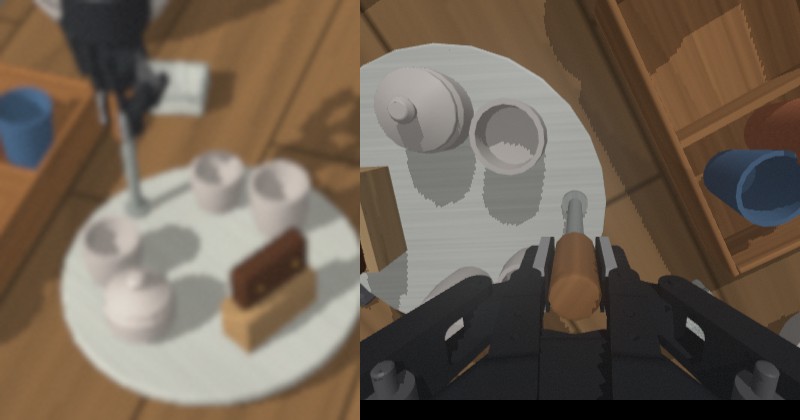

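```bash
python3 - <<'E'
from h import *
c=bot.calibration("wrist");o=bot.get_obs();p=o["ee_pos"]
f=lambda dx:np.array([p[0]+dx*.492,p[1]+dx*.87,.18])
for dx in(-.015,-.01,-.005,0,.005):print(dx,proj(c,f(dx)).round(),proj(c,f(dx)*[1,1,0]+[0,0,.032]).round())
print(onz(c,(314,200),.032), onz(c,(400-360+100+0,110),.105))
E
```

```text
-0.015 [315. 328.] [315. 217.]
-0.01 [315. 318.] [315. 212.]
-0.005 [315. 308.] [315. 206.]
0 [315. 298.] [315. 201.]
0.005 [315. 287.] [315. 196.]
[0.65699997 0.07874488 0.032     ] [0.60385002 0.19681358 0.105     ]
```

Grip is centred between the pads (top at about (317,297), matching the projection). Now turn in an arc.

```bash
cat > arc.py <<'E'
import sys;from h import *
cx,cy,end,n=map(float,sys.argv[1:]);n=int(n)
o=bot.get_obs();p=o["ee_pos"];y=np.radians(o["tcp_rot"][2]);a0=np.arctan2(p[1]-cy,p[0]-cx);r0=np.hypot(p[1]-cy,p[0]-cx)
print("r,ang",r0,np.degrees(a0),"yaw",np.degrees(y),"F",np.round(o["wrist_force"],1))
q=p[:2]
for i in range(1,n+1):
    a=a0+(np.radians(end)-a0)*i/n;r=r0+(.11-r0)*i/n
    t=np.array([cx+r*np.cos(a),cy+r*np.sin(a)]);d=(t-q)*1000;q=t
    print(np.round([np.cos(y)*d[0]+np.sin(y)*d[1],np.sin(y)*d[0]-np.cos(y)*d[1]],1).tolist())
E
python3 arc.py .5585 .125 37 11
```

```text
r,ang 0.10948743725456864 -25.856491582666987 yaw 60.49331599142214 F [-2.6  1.5  5.8]
[10.9, -1.2]
[10.7, -2.3]
[10.4, -3.3]
[10.0, -4.3]
[9.6, -5.3]
[9.0, -6.2]
[8.3, -7.1]
[7.6, -7.9]
[6.7, -8.6]
[5.9, -9.3]
[4.9, -9.8]
```

```bash
python3 -m crank '[{"gripper":10,"travel":[10.9,-1.2,0],"twist":[0,0,0]},{"gripper":10,"travel":[10.7,-2.3,0],"twist":[0,0,0]},{"gripper":10,"travel":[10.4,-3.3,0],"twist":[0,0,0]},{"gripper":10,"travel":[10,-4.3,0],"twist":[0,0,0]},{"gripper":10,"travel":[0,0,0],"twist":[0,0,0]}]'
python3 arc.py .5585 .125 37 7; python3 arc.py .5594 .1269 37 1|head -1
```

```text
time: 16.27
ee_pos: [0.6687, 0.1201, 0.1399]
tcp_rot: [179.9, 0.1, 60.5]
wrist_force: [1.4, -0.1, 5.7]
opening: 0.0226
grasp_force: 59.2
r,ang 0.11035227857412964 -2.570603012450508 yaw 60.53546063287326 F [ 1.4 -0.1  5.7]
[9.4, -5.4]
[8.8, -6.3]
[8.2, -7.2]
[7.4, -7.9]
[6.6, -8.6]
[5.7, -9.2]
[4.8, -9.7]
r,ang 0.10955555070251212 -3.5844356900638954 yaw 60.53546063287326 F [ 1.4 -0.1  5.7]
```

Low forces; the axis estimate is good. Continue.

```bash
python3 -m crank '[{"gripper":10,"travel":[9.4,-5.4,0],"twist":[0,0,0]},{"gripper":10,"travel":[8.8,-6.3,0],"twist":[0,0,0]},{"gripper":10,"travel":[8.2,-7.2,0],"twist":[0,0,0]},{"gripper":10,"travel":[7.4,-7.9,0],"twist":[0,0,0]},{"gripper":10,"travel":[6.6,-8.6,0],"twist":[0,0,0]},{"gripper":10,"travel":[5.7,-9.2,0],"twist":[0,0,0]},{"gripper":10,"travel":[4.8,-9.7,0],"twist":[0,0,0]},{"gripper":10,"travel":[0,0,0],"twist":[0,0,0]}]'
python3 arc.py .5585 .125 96 10
```

```text
time: 17.27
ee_pos: [0.6474, 0.1926, 0.14]
tcp_rot: [179.9, -0.1, 60.6]
wrist_force: [10.1, 8.3, 2.8]
opening: 0.023
grasp_force: 59.4
r,ang 0.11165752222649668 37.232717238728455 yaw 60.580641150559025 F [10.1  8.3  2.8]
[3.8, -10.8]
[2.7, -11.1]
[1.6, -11.3]
[0.4, -11.4]
[-0.8, -11.3]
[-1.9, -11.2]
[-3.1, -10.9]
[-4.2, -10.5]
[-5.2, -10.0]
[-6.2, -9.4]
```

```bash
python3 arc.py .5592 .1265 96 10
```

```text
r,ang 0.11019530768618523 36.8319700570659 yaw 60.580641150559025 F [10.1  8.3  2.8]
[4.0, -10.6]
[2.9, -11.0]
[1.8, -11.2]
[0.6, -11.4]
[-0.6, -11.4]
[-1.8, -11.2]
[-2.9, -11.0]
[-4.0, -10.6]
[-5.1, -10.2]
[-6.1, -9.6]
```

```bash
python3 -m crank '[{"gripper":10,"travel":[5,-10.1,0],"twist":[0,0,0]},{"gripper":10,"travel":[2.9,-11,0],"twist":[0,0,0]},{"gripper":10,"travel":[1.8,-11.2,0],"twist":[0,0,0]},{"gripper":10,"travel":[0.6,-11.4,0],"twist":[0,0,0]},{"gripper":10,"travel":[-0.6,-11.4,0],"twist":[0,0,0]},{"gripper":10,"travel":[-1.8,-11.2,0],"twist":[0,0,0]},{"gripper":10,"travel":[-2.9,-11,0],"twist":[0,0,0]},{"gripper":10,"travel":[-4,-10.6,0],"twist":[0,0,0]},{"gripper":10,"travel":[-5.1,-10.2,0],"twist":[0,0,0]},{"gripper":10,"travel":[-6.1,-9.6,0],"twist":[0,0,0]},{"gripper":10,"travel":[0,0,0],"twist":[0,0,0]},{"gripper":10,"travel":[0,0,0],"twist":[0,0,0]}]'
python3 arc.py .5592 .1265 101 1
python3 - <<'E'
from h import *
P=np.array([(.657,.0773),(.6687,.1201),(.6474,.1926),bot.get_obs()["ee_pos"][:2]])
from scipy.optimize import least_squares as L
print(L(lambda c:np.hypot(*(P-c).T)-.11,[.559,.126]).x)
s=bot.camera("side")[:,:,::-1];t=bot.camera("top")[:,:,::-1];cv2.imwrite("pics/s9.png",s);cv2.imwrite("pics/t9.png",t);w=bot.camera("wrist")[:,:,::-1];cv2.imwrite("pics/w9.png",w)
o=np.zeros((560,800,3),np.uint8);o[:,:400]=cv2.resize(t[120:260,230:330],None,fx=4,fy=4,interpolation=2);o[:400,400:]=cv2.resize(s[190:290,250:350],None,fx=4,fy=4,interpolation=2);cv2.imwrite("pics/z9.png",o)
E
```

```text
time: 18.77
ee_pos: [0.5468, 0.2365, 0.1399]
tcp_rot: [-179.9, -0.0, 60.6]
wrist_force: [-1.4, 9.8, 4.7]
opening: 0.0226
grasp_force: 60.2
r,ang 0.11066726496919707 96.45855033127175 yaw 60.58400824616279 F [-1.4  9.8  4.7]
[-5.9, -6.5]
[0.55894969 0.12716068]
```

View pics/z9.png

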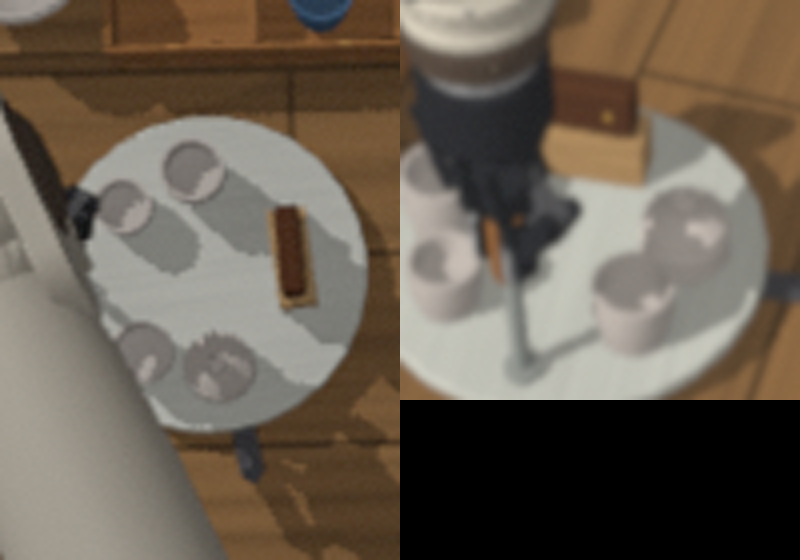

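The lidded jar (220,365 in the left zoom) is now a few degrees short of the pointer (tip 253,478); scraper still seated. Measure the pointer direction and the remaining angle.

```bash
python3 - <<'E'
from h import *
ax=np.array([.559,.1268])
ct=bot.calibration("top");cw=bot.calibration("wrist")
for f,T,box in[("top0",None,(284,226,304,244)),("t9",None,(284,226,304,244)),("w6","c6",(262,230,292,260)),("w3","c3",(252,182,288,214))]:
    c=dict(ct) if T is None else {**cw,"camera_from_world":np.load(T+".npy")}
    im=cv2.imread(f"pics/{f}.png").astype(int);x0,y0,x1,y1=box;r=im[y0:y1,x0:x1]
    m=((r[...,2]-r[...,0]<5)&(r.sum(2)<330)).astype(np.uint8)
    k=max(cv2.findContours(m,0,2)[0],key=cv2.contourArea);b=cv2.minAreaRect(k)
    px=np.array(b[0])+[x0,y0];p=onz(c,px,.008)[:2];d=p-ax
    print(f,cv2.contourArea(k),px.round(1),p.round(4),"r",np.hypot(*d).round(3),"ang",np.degrees(np.arctan2(d[1],d[0]))%360)
# jar knob / jar body in top view now
im=cv2.imread("pics/t9.png")
for px,z in[((230+220/4,120+365/4),.075)]:
    d=onz(ct,px,z)[:2]-ax;print("jar",d,np.hypot(*d),np.degrees(np.arctan2(d[1],d[0]))%360)
E
```

```text
top0 44.5 [291.8 232.7] [0.3998 0.0937] r 0.163 ang 191.7374663713585
t9 44.0 [291.6 232.6] [0.4002 0.0946] r 0.162 ang 191.46784352541675
w6 292.0 [277.5 245.2] [0.3942 0.0959] r 0.168 ang 190.6134413930679
w3 414.0 [270.7 195.9] [0.3951 0.0954] r 0.167 ang 190.85164741502894
jar [-0.0859039  -0.01464109] 0.08714264965852125 189.67230766946705
```

```bash
python3 - <<'E'
from h import *
ax=np.array([.559,.1268]);ct=bot.calibration("top")
im=cv2.resize(cv2.imread("pics/t9.png")[120:260,230:330],None,fx=4,fy=4,interpolation=2).astype(int)
r=im[190:325,245:340];m=((r[...,2]-r[...,0]>22)).astype(np.uint8)
k=max(cv2.findContours(m,0,2)[0],key=cv2.contourArea)+np.array([245,190]);b=cv2.minAreaRect(k);print(b)
P=np.array([onz(ct,((p[0]-1.5)/4+230,(p[1]-1.5)/4+120),.072)[:2] for p in cv2.boxPoints(b)])
for i in(0,1):
    d=P[i]-P[i-1];print(np.hypot(*d).round(4),np.degrees(np.arctan2(d[1],d[0]))%180)
d=P.mean(0)-ax;print("block ctr",P.mean(0),np.hypot(*d),np.degrees(np.arctan2(d[1],d[0]))%360)
# wrist view: knob/jar and block if visible
cw=bot.calibration("wrist")
t=lambda a:np.array([ax[0]+.085*np.cos(np.radians(a)),ax[1]+.085*np.sin(np.radians(a)),.09])
print("proj jar at 186.5,191.2 in top",proj(ct,t(186.5)),proj(ct,t(191.2)),"wrist",proj(cw,t(187)))
E
```

```text
((291.08502197265625, 257.1990966796875), (102.5819320678711, 42.511070251464844), 83.0656509399414)
0.0886 5.55474188267816
0.0366 95.52913034786812
block ctr [0.5656905  0.05066106] 0.07643232665323899 275.0218116912575
proj jar at 186.5,191.2 in top [283.22739812 210.64251325] [285.26081146 210.27096887] wrist [310.47683268 375.20683686]
```

```bash
python3 -m crank '[{"gripper":10,"travel":[-2.6,-4.3,0],"twist":[0,0,0]},{"gripper":10,"travel":[-3.5,-3.9,0],"twist":[0,0,0]},{"gripper":10,"travel":[0,0,0],"twist":[0,0,0]},{"gripper":10,"travel":[0,0,0],"twist":[0,0,0]}]'
python3 arc.py .559 .1268 101.5 1
cat > blk.py <<'E'
from h import *
ax=np.array([.559,.1268]);ct=bot.calibration("top")
t=np.mean([bot.camera("top")[:,:,::-1].astype(float) for _ in range(4)],0).astype(np.uint8);cv2.imwrite("pics/t10.png",t)
im=cv2.resize(t[120:260,230:330],None,fx=4,fy=4,interpolation=2).astype(int)
r=im[180:325,245:350];m=((r[...,2]-r[...,0]>22)).astype(np.uint8)
k=max(cv2.findContours(m,0,2)[0],key=cv2.contourArea)+np.array([245,180]);b=cv2.minAreaRect(k)
P=np.array([onz(ct,((p[0]-1.5)/4+230,(p[1]-1.5)/4+120),.072)[:2] for p in cv2.boxPoints(b)])
for i in(0,1):
    d=P[i]-P[i-1];print(np.hypot(*d).round(4),np.degrees(np.arctan2(d[1],d[0]))%180)
d=P.mean(0)-ax;print("block ctr",np.hypot(*d),np.degrees(np.arctan2(d[1],d[0]))%360-90)
s=bot.camera("side")[:,:,::-1]
o=np.zeros((560,800,3),np.uint8);o[:,:400]=cv2.resize(t[120:260,230:330],None,fx=4,fy=4,interpolation=2);o[:400,400:]=cv2.resize(s[190:290,270:370],None,fx=4,fy=4,interpolation=2);cv2.imwrite("pics/z10.png",o)
E
python3 blk.py
```

```text
time: 19.42
ee_pos: [0.5366, 0.2349, 0.1399]
tcp_rot: [-179.9, -0.0, 60.6]
wrist_force: [-3.7, 9.5, 5.7]
opening: 0.0228
grasp_force: 60.2
r,ang 0.11035573065320092 101.71331880133684 yaw 60.565088375498924 F [-3.7  9.5  5.7]
[0.0, 0.5]
0.0894 11.71206350360872
0.0368 101.79076909183203
block ctr 0.07664387123890408 190.62477791873096
```

View pics/z10.png

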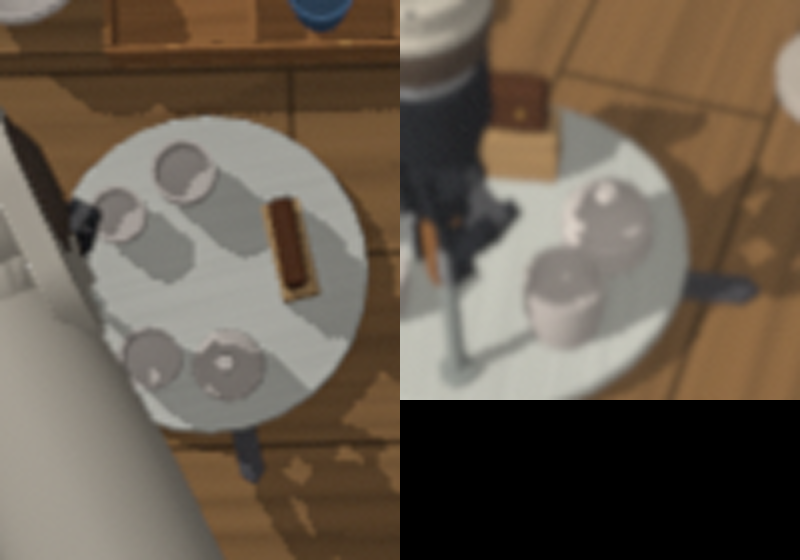

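The lidded jar (230,365) now lies on the line from the disc centre to the pointer (253,475). The block, the handle and the pointer agree to within about 1°, and the scraper is still seated. Handing in.

```bash
python3 -c "
from workcell import bot
o=bot.get_obs();print(o['grasp_force'],o['qd']);print(bot.job_done())"
```

```text
60.16877353191376 [-0.07341851  0.04732747 -0.12865452 -0.03717119  0.02732427  0.00483241]
the job is handed in; nothing more can be done
None
```

The scraper is fully home in the slot and released, the lidded jar stands at the pointer to within about 1° by camera measurement, and the job was handed in at about 20 s with the gripper still holding the handle grip.

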